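# Contact-test a fan bearing on its tilted stand

### The job

Swing the steel cover on the tilted fan stand fully aside by its upright stub. Then take the contact tester from its holder, press its sprung probe squarely onto the small steel cap in the middle of the fan until the probe is about half in, and hold it steady there for two seconds without ever driving the probe all the way in. Put the tester back upright in its holder with its collar down on the top, leave the cover open, and do not shift the stand's tilt or the other things on the bench.

Things in the scene. Friction and masses are not known exactly. Their poses are not given: they have to be found in the camera images.
- stand: Fan stand fixed to the bench, origin under its centre: grey base 150 (x) x 190 (y) x 14 mm, cheeks 93 mm high at y = +-90 mm. Between them, on an axle along y 75 mm up, a cradle held by stiff friction leans 0.2 to 0.5 rad to the stand's -x side (roughly to the robot). It bears an amber disc (radius 65 mm) and on that a black fan, 92 mm square.
- carrier_face (a point): Centre of the amber disc's upper face, under the fan; z = the fan's axis, out of the face (leaning). On this axis: the fan's black hub, radius 19 mm, and in its middle a steel bearing cap, radius 10 mm, 2 mm proud, level with the fan's frame. Fans differ in thickness: the cap's top is 25 to 39 mm from this point along z.
- cover (a joint): Steel cover over the fan's face: 0 = over the cap, 1.6 rad = stop; opens counter-clockwise seen from above (the stub first moves along carrier_face +x, away from the robot). Starts at 0 to 0.25, stays where left (1.5 N at the stub). Strip 18 mm wide with a disc of radius 27 mm over the hub, 4 mm thick, underside 47 mm above carrier_face.
- cover_pivot (a point): Cover's pivot, at the height of the cover's underside; at carrier_face x 0, y +73 mm, z +47 mm.
- cover_stub (a point): Top centre of the black upright stub on the cover's free end, radius 6 mm, standing 32 mm up from the cover's upper face, parallel to the fan's axis, 103 mm from the pivot. Push it sideways.
- holder: Grey block 70 x 70 x 85 mm fixed to the bench, origin at the centre of its underside; a round upright hole of 28 mm diameter, 78 mm deep, in the middle of its top (z = 85 mm).
- tester: Contact tester, 138 mm long, about 0.15 kg, standing in the holder. Origin: centre of its collar's underside, which rests on the holder's top; z up along the tester, away from the probe. Collar radius 18 mm, z 0 to 6 mm; grey grip 26 (x) x 22 (y) mm, z 6 to 70; black barrel radius 11 mm down to z -50; steel probe radius 4 mm to z -68.
- probe_tip (a point): End of the sprung probe, at tester (0, 0, -68 mm) when not pressed.
- probe (a joint): How far the probe is pressed into the tester, 0 (out) to 0.010 m (all the way in); spring of 1 N per mm.
- spare_fan: Bystander: a spare fan on an amber disc, 130 mm across, 36 mm high, lying flat on the bench. Origin under its centre.
- housing: Bystander: black moulded ring, 124 mm across, 24 mm high. Origin under its centre.
- tape: Bystander: clear roll of tape, 70 mm across, 25 mm high. Origin under its centre.
- jar: Bystander: small jar, 48 mm across, 70 mm high. Origin under its centre.
- carton: Bystander: open cardboard box 100 x 100 x 50 mm. Origin under its centre.
- carton2: Bystander: open cardboard box 90 x 110 x 45 mm. Origin under its centre.
- driver: Bystander: screwdriver lying on the bench along its x axis.

How it is judged:
By the outcome, as a careful person would: the job done as asked, in the order asked, and still so for the second after the job is handed in, with the robot touching nothing.
It also fails if it takes over 70 s, if anything falls off the work surface, if the arm or the gripper's body presses on something with over 40 N, if the wrist force passes 120 N, or if a joint passes its speed limit or range.

### The arm

A 6-joint arm with a two-finger parallel gripper is mounted at the origin on the work surface. World frame = base frame: x ahead of the robot, y to its left, z up, the work surface at z = 0. Lengths are in mm, angles in rad, forces in N, time in s.
With the tool pointing down it reaches from about 275 to 1000 mm from the base axis. Payload 8.4 kg.
Tool frame: the origin (TCP) lies between the finger pads; the fingertips stand 17 mm ahead of it and the grasp point (between the pads) lies 2 mm behind it; z points along the fingers, y is the line along which they close (so a half turn about z gives the same grasp; the last joint's range is limited). The gripper opens to 85 mm and grips with 20 to 120 N. Pads are 22 mm wide; open, the fingers measure 114 mm over their backs; the gripper's body (76 mm by 85 mm) begins 54 mm behind the grasp point. The pads swing forward as they close: fully open they stand 13 mm farther back than shut.
Start: joints at [-1.288, 0.353, 1.633, -0, 1.155, -0.002], TCP at [175.602, -599.827, 248.281] pointing down, gripper open.
Joint ranges: [-2.63, 2.63], [-0.92, 2.1], [0.06, 2.66], [-1.3, 4.44], [0, 2.69], [-3.02, 3.02]. Speed limits (rad/s): [2.22, 2.22, 2.79, 3.14, 3.14, 3.14].

### API

Orientations are given as [roll, pitch, yaw] about the fixed x, y, z axes, in that order (R = Rz(yaw) Ry(pitch) Rx(roll)).
In Python, from rig import sense, grab_frame, sign_off gives the robot as it stands. The module is installed in compiled form; this text tells all that it offers.
- The arm moves only by the tool send_rows, never from a script. Its argument "moves" is a list that holds one entry, the list of rows, each a list of 7 numbers: the shift along the world's x, y, z in m, then the turn, a rotation vector about the world's x, y, z in rad, then the opening, from -1 (shut) to 1 (fully open). In form: [[[dx, dy, dz, rx, ry, rz, jaw], ...]]. A call has 1 to 10 rows; each row shifts and turns the commanded pose from where the row before left it; what a row does not reach is not made up. A row lasts 1/10 s, in which the tool goes at most 50 mm and 8.59 degrees, less where a joint would pass 70% of its speed; a pose out of reach is approached as far as the arm can. A call with a gripper value outside its range is refused whole. The fingers move at their own pace and stop on an object; "grip_force" is the grip in N (left out, the last holds). Time passes only in rows, so rows that do not move let the fingers close. It gives the time, the measured TCP pose, the force, the opening and the grip force at its end, in the units of the state.
- sense(): the state, without advancing time (a new reading comes with each control period).
- grab_frame(name): name is "scene" or "top"; returns a dict with "img" (420x560x3 uint8, red, green, blue), "mtx" (3x3 intrinsics, pixels), "rvec" (rotation vector, rad) and "tvec" (3), from world to camera coordinates, as OpenCV has them. Camera axes: x right, y down, z forward; pixel columns grow to the right and rows downward; lengths in mm; the calibration is good to about 2 mm. A picture is of the moment at which its call begins. There is no depth.
- sign_off(): hands the job in; it is judged then, once.
The state is a dict: "clock": time; "qpos": joint angles; "qvel": joint speeds; "joint_efforts": joint torques, N m; "eef_pos": TCP position; "tcp_rot": TCP orientation; "contact_force": force on the tool from outside, world axes, zero at the start; "wrist_torque": the same for the moment, N m; "opening": opening from 0.0 (shut) to 1.0 (fully open); "grasp_force": force on a finger pad.
Only numpy, scipy, OpenCV 4.12 (cv2) and the standard library are available. Lean on these libraries where they do the work, as an engineer would, in place of code of your own. Each camera call takes 0.05 s, during which the arm holds its last target. There are 200 camera calls.

## Working session

There is one attempt and no reset: what is moved stays moved. The work goes in short steps, Python scripts to look and compute and a tool call to move; the robot and the scene stay as the last step left them, time stands still between calls to the robot, and variables do not carry over. Pictures are saved under pics/ and viewed, at most 10 in all, crops included, and the job is handed in when it is done.

Besides the shell and the picture viewer there is one more tool, called after "Call:" as a command line: name --argument value ..., lists and objects as JSON in quotes. send_rows: Moves the arm, as the interface text tells. Its arguments: {"type":"object","properties":{"moves":{"type":"array"},"grip_force":{"type":"number"}},"required":["moves"]}

```bash
mkdir -p pics
python3 - <<'E'
from rig import *
import cv2
s=sense();print(s)
for n in("scene","top"):
    f=grab_frame(n);cv2.imwrite(f"pics/{n}0.png",f["img"][...,::-1]);print(n,f["mtx"],f["rvec"],f["tvec"])
    import numpy as np
    R=cv2.Rodrigues(np.array(f["rvec"]))[0];print(-R.T@np.array(f["tvec"]).ravel())
E
```

```text
{'clock': 0.0, 'qpos': array([-1.28842201e+00,  3.53629844e-01,  1.63415349e+00,  9.75200722e-07,
        1.15521252e+00, -2.40058232e-03]), 'qvel': array([ 0.00022185,  0.00142811,  0.00047934, -0.00023412, -0.00111358,
        0.00035014]), 'joint_efforts': array([-2.07883531e-04, -6.05249119e+01, -3.42068446e+01,  5.99043256e-05,
        9.35127639e-03, -1.92515938e-05]), 'eef_pos': array([ 175.45819377, -599.37958111,  247.56482101]), 'tcp_rot': array([-3.14018946e+00, -4.26012708e-06,  2.84774500e-01]), 'contact_force': array([-0.79314715, -0.52969216, -0.83422032]), 'wrist_torque': array([-0.02044305, -0.00746183,  0.00592105]), 'grasp_force': 0.0, 'opening': 0.9985469958811597}
scene [[467.08321365   0.         285.00103112]
 [  0.         467.08321365 207.68650977]
 [  0.           0.           1.        ]] [ 1.13811854  2.15256083 -1.18726449] [ 333.16944533 -149.44168297 1658.57951931]
[1393.22004333  580.77365491  778.37047119]
top [[407.93541166   0.         276.72096164]
 [  0.         407.93541166 207.99557978]
 [  0.           0.           1.        ]] [ 2.14648775 -2.09257468  0.19955378] [  -8.51159769  615.26583121 1059.48844787]
[4.03052448e+02 8.12126579e-01 1.15701699e+03]
```

View pics/scene0.png

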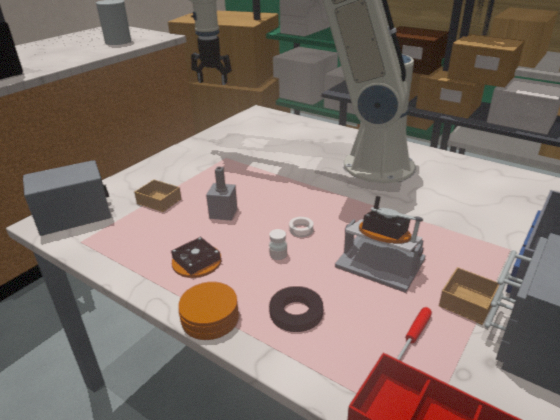

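View pics/top0.png

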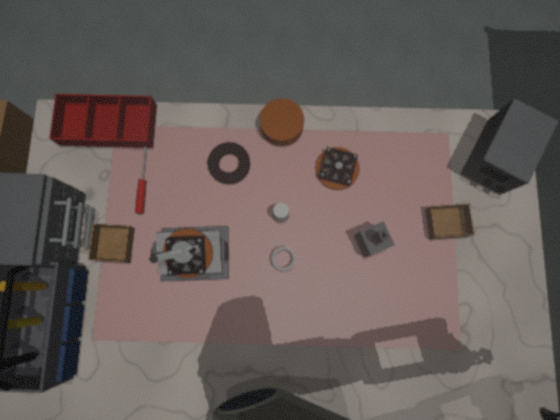

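The scene camera shows the stand at about (383,245) and the holder at (222,200). The top camera shows the stand at about (193,252) with the cover over the fan, and the holder at (372,238). Next I'll enlarge these areas.

Run:
```python
import cv2,numpy as np
s=cv2.imread("pics/scene0.png");t=cv2.imread("pics/top0.png")
def c(im,x,y,w=100,h=75):
    o=cv2.resize(im[y:y+h,x:x+w],(800,600),interpolation=cv2.INTER_CUBIC)
    o=cv2.convertScaleAbs(o,alpha=1.4,beta=10)
    for i in range(0,w,10):
        cv2.putText(o,str(x+i),(i*8,10),0,.35,(0,255,255));cv2.line(o,(i*8,12),(i*8,18),(0,255,255))
    for j in range(0,h,10):
        cv2.putText(o,str(y+j),(0,j*8+4),0,.35,(0,255,255));cv2.line(o,(24,j*8),(30,j*8),(0,255,255))
    return o
cv2.imwrite("pics/a.png",c(s,335,195));cv2.imwrite("pics/b.png",c(t,145,215))
o=np.hstack([c(s,197,157,50,75)[:, :],c(t,345,210,50,75)]) 
A=cv2.resize(s[160:226,200:250],(400,528),interpolation=cv2.INTER_CUBIC)
B=cv2.resize(t[205:271,345:395],(400,528),interpolation=cv2.INTER_CUBIC)
o=cv2.convertScaleAbs(np.hstack([A,B]),alpha=1.5,beta=10)
cv2.imwrite("pics/c.png",o)
```

```text
(no output)
```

View pics/a.png

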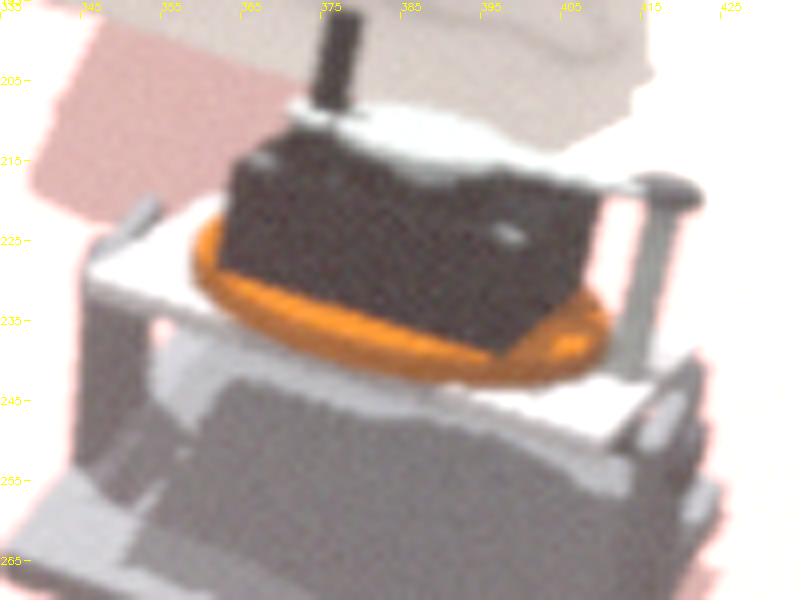

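View pics/b.png

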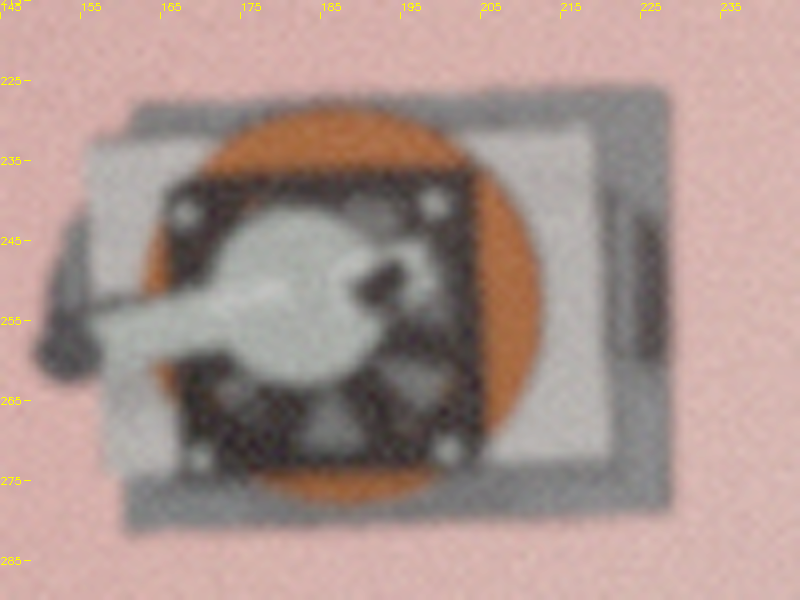

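View pics/c.png

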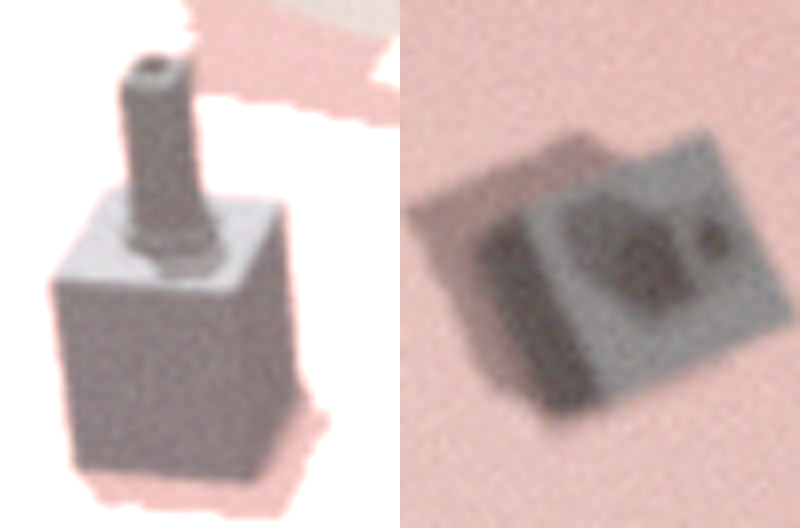

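Crop a (8x, origin 335,195) shows the stub top at crop pixel (345,10), its base at (333,105), the pivot cap at (670,185), and fan corners at (235,160) and (600,190). Crop b (8x, origin 145,215) shows the base corners, the fan corners, the cover disc at (302,297), the stub at (370,290) and the pivot at (68,350). Crop c shows the holder's top corners and the tester top dot at (153,66) in the scene view and (712,238) in the top view. I'll fit a model to these.

```bash
cat > geo.py <<'E'
import numpy as np,cv2
from scipy.spatial.transform import Rotation as Ro
C={'s':(np.array([[467.08321365,0,285.00103112],[0,467.08321365,207.68650977],[0,0,1]]),np.array([1.13811854,2.15256083,-1.18726449]),np.array([333.16944533,-149.44168297,1658.57951931])),
't':(np.array([[407.93541166,0,276.72096164],[0,407.93541166,207.99557978],[0,0,1]]),np.array([2.14648775,-2.09257468,.19955378]),np.array([-8.51159769,615.26583121,1059.48844787]))}
def proj(c,P):
    K,r,t=C[c];return cv2.projectPoints(np.atleast_2d(P).astype(float),r,t,K,None)[0][:,0]
# stand params: X,Y,yaw,tilt,d,h,q
def stand(p):
    X,Y,yaw,t,d,h,q=p[:7]
    Rs=Ro.from_euler('z',yaw).as_matrix(); o=np.array([X,Y,0])
    Rc=Rs@Ro.from_euler('y',-t).as_matrix()
    face=o+Rs@[0,0,75]+Rc@[0,0,d]
    S=lambda v:o+Rs@np.array(v,float)
    F=lambda v:face+Rc@np.array(v,float)
    return S,F,Rc
def arm(q,r,z): return [r*np.sin(q),73-r*np.cos(q),z]
E
cat > fit.py <<'E'
from geo import *
from scipy.optimize import least_squares
u=lambda x,y,ox,oy:((x+.5)/8-.5+ox,(y+.5)/8-.5+oy)
a=lambda x,y:u(x,y,335,195); b=lambda x,y:u(x,y,145,215)
c1=lambda x,y:u(x,y,200,160); c2=lambda x,y:u(x-400,y,345,205)
def obs(p):
    S,F,R=stand(p);h,q=p[5],p[6]
    return [('t',S([75,-95,14]),b(667,90),1),('t',S([-75,-95,14]),b(668,510),1),('t',S([-75,95,14]),b(125,530),1),('t',S([75,95,14]),b(133,105),1),
    ('t',F([0,0,0]),b(341.5,304),1),
    ('t',F([46,46,h]),b(165,185),1),('t',F([46,-46,h]),b(475,170),1),('t',F([-46,-46,h]),b(487,468),1),('t',F([-46,46,h]),b(180,475),1),
    ('t',F(arm(q,73,51)),b(302,297),1),('t',F(arm(q,103,83)),b(370,290),.7),
    ('t',F([0,73,p[7]]),b(68,350),1),('s',F([0,73,p[7]]),a(670,185),1),
    ('s',F(arm(q,103,83)),a(345,10),1),('s',F(arm(q,103,51)),a(333,107),1),
    ('s',F([46,-46,h]),a(235,160),1),('s',F([46,-46,0]),a(222,265),1),('s',F([46,46,0]),a(500,355),1),('s',F([-46,46,h]),a(600,190),1)]
f=lambda p:np.concatenate([w*(proj(c,P)[0]-m) for c,P,m,w in obs(p)])
# camera offsets nuisance omitted
r=least_squares(f,[290,190,0,.35,20,32,.1,55],loss='soft_l1')
print(np.round(r.x,3));print(np.round(f(r.x).reshape(-1,2),1).tolist())
S,F,R=stand(r.x)
print('face',F([0,0,0]),'cap',F([0,0,r.x[5]]),'stub',F(arm(r.x[6],103,83)),'piv',F([0,73,47]),'n',R[:,2])
np.save('stand.npy',r.x)
def ho(p):
    x,y,w=p[:3];M=Ro.from_euler('z',w).as_matrix();H=lambda a,b,z:np.array([x,y,0])+M@[a,b,z]
    top=[H(35*i,35*j,85) for i,j in((1,1),(1,-1),(-1,-1),(-1,1))]
    o=[('t',P,m) for P,m in zip(top,[c2(525,205),c2(710,130),c2(795,318),c2(600,408)])]
    o+=[('s',P,m) for P,m in zip(top,[c1(55,282),c1(110,190)][:0])]
    return o,H,top
g=lambda p:np.concatenate([proj(c,P)[0]-m for c,P,m in ho(p)[0]])
r=least_squares(g,[350,-240,.3]);print('holder',r.x,np.round(g(r.x).reshape(-1,2),1).tolist())
print('scene proj of top corners',np.round(proj('s',np.array(ho(r.x)[2]))),[np.round(c1(*v)) for v in((55,282),(110,190),(285,200),(238,292))])
gt=lambda P:np.concatenate([proj('t',P)[0]-c2(712,238),proj('s',P)[0]-c1(155,67)])
t=least_squares(gt,[350,-240,155]);print('tester top',t.x,t.fun)
E
python3 fit.py
```

```text
[ 491.515  234.413  -25.074 -345.282   29.846   30.926  176.136   50.831]
[[0.1, -1.0], [0.5, 0.2], [-0.4, 0.1], [-0.3, -0.6], [0.1, 0.4], [0.1, 0.4], [-1.7, 1.0], [-1.3, -0.1], [0.4, 0.2], [-0.3, -0.3], [0.4, 0.3], [0.2, 0.0], [-0.0, -0.1], [0.3, -0.3], [-0.8, 0.0], [-0.8, 1.3], [-1.5, 0.0], [-0.0, 0.1], [1.2, -0.4]]
face [482.8935134  233.90585619 103.56928536] cap [473.95993591 233.3801929  133.17260861] stub [480.80673193 205.9399995  189.15250428] piv [465.02882317 305.98093934 148.55856445] n [-0.28886579 -0.01699724  0.9572187 ]
holder [ 5.37295653e+02 -2.58915703e+02  4.01466051e-01] [[-0.9, 0.0], [0.0, -0.2], [0.4, 0.8], [0.5, -0.7]]
scene proj of top corners [[229. 196.]
 [206. 194.]
 [214. 182.]
 [236. 184.]] [array([206., 195.]), array([213., 183.]), array([235., 185.]), array([229., 196.])]
tester top [ 537.07528717 -258.75227115  155.42188219] [-0.04143683  0.03057677 -0.05832032 -0.01264501]
```

The fit is consistent:

| Item | Result |
|---|---|
| Stand yaw | about 0.059 rad |
| Tilt | about 0.293 rad |
| Cover angle | about 0.207 rad |
| Cap height along the axis | about 31 mm |
| Tester top z | 155.4 mm, against 155 expected |

Next I'll plan the cover push with shut fingers tilted along the fan axis.

```bash
cat > plan.py <<'E'
from geo import *
import json
p=np.load('stand.npy');S,F,R=stand(p);n=R[:,2]
q0=p[6]%(2*np.pi)
def tool(q,gap,z):   # pushing pose: pos, rot (q = cover angle at stub, gap: tool axis behind the stub)
    T=R@[np.cos(q),np.sin(q),0]
    y=np.cross(-n,T);return F(arm(q,103,z))-gap*T,Ro.from_matrix(np.c_[T,y,-n])
def rows(a,b,N,jaw,call=10):
    (pa,ra),(pb,rb)=a,b
    d=np.round((np.array(pb)-pa)/1000/N,4);w=np.round((rb*ra.inv()).as_rotvec()/N,4)
    print(N,'x',json.dumps((d.tolist()+w.tolist()+[jaw])),'max rot',np.linalg.norm(w))
    return np.array(pa)+d*N*1000,Ro.from_rotvec(w*N)*ra
E
python3 - <<'E'
from plan import *
c=(np.array([175.602,-599.827,248.281]),Ro.from_euler('xyz',[np.pi,0,.2848]))
print('q0',q0)
c=rows(c,tool(q0,45,140),25,-1); print(c[0],c[1].as_euler('xyz'))
c=rows(c,tool(q0,45,76),5,-1);print(c[0])
E
```

```text
q0 0.20729045182736172
25 x [0.0099, 0.0317, -0.0007, 0.0008, -0.0117, -0.0007, -1] max rot 0.011748191350161096
[423.102 192.673 230.781] [ 3.07941758 -0.2866964   0.27615063]
5 x [0.0036, 0.0003, -0.0122, 0.0, -0.0001, -0.0002, -1] max rot 0.00022360679774997898
[441.102 194.173 169.781]
```

Call:
send_rows --moves '[[[0.0099,0.0317,-0.0007,0.0008,-0.0117,-0.0007,-1],[0.0099,0.0317,-0.0007,0.0008,-0.0117,-0.0007,-1],[0.0099,0.0317,-0.0007,0.0008,-0.0117,-0.0007,-1],[0.0099,0.0317,-0.0007,0.0008,-0.0117,-0.0007,-1],[0.0099,0.0317,-0.0007,0.0008,-0.0117,-0.0007,-1],[0.0099,0.0317,-0.0007,0.0008,-0.0117,-0.0007,-1],[0.0099,0.0317,-0.0007,0.0008,-0.0117,-0.0007,-1],[0.0099,0.0317,-0.0007,0.0008,-0.0117,-0.0007,-1],[0.0099,0.0317,-0.0007,0.0008,-0.0117,-0.0007,-1],[0.0099,0.0317,-0.0007,0.0008,-0.0117,-0.0007,-1]]]'

```text
clock: 1.1
eef_pos: [274.6, -281.4, 241.1]
tcp_rot: [3.117, -0.115, 0.279]
contact_force: [0.3, -0.3, 0.1]
opening: 0.002
grasp_force: 0.0
```

Call:
send_rows --moves '[[[0.0099,0.0317,-0.0007,0.0008,-0.0117,-0.0007,-1],[0.0099,0.0317,-0.0007,0.0008,-0.0117,-0.0007,-1],[0.0099,0.0317,-0.0007,0.0008,-0.0117,-0.0007,-1],[0.0099,0.0317,-0.0007,0.0008,-0.0117,-0.0007,-1],[0.0099,0.0317,-0.0007,0.0008,-0.0117,-0.0007,-1],[0.0099,0.0317,-0.0007,0.0008,-0.0117,-0.0007,-1],[0.0099,0.0317,-0.0007,0.0008,-0.0117,-0.0007,-1],[0.0099,0.0317,-0.0007,0.0008,-0.0117,-0.0007,-1],[0.0099,0.0317,-0.0007,0.0008,-0.0117,-0.0007,-1],[0.0099,0.0317,-0.0007,0.0008,-0.0117,-0.0007,-1]]]'

```text
clock: 2.1
eef_pos: [373.6, 35.6, 234.3]
tcp_rot: [3.092, -0.23, 0.277]
contact_force: [1.3, -0.8, 0.0]
opening: 0.004
grasp_force: 0.0
```

Call:
send_rows --moves '[[[0.0099,0.0317,-0.0007,0.0008,-0.0117,-0.0007,-1],[0.0099,0.0317,-0.0007,0.0008,-0.0117,-0.0007,-1],[0.0099,0.0317,-0.0007,0.0008,-0.0117,-0.0007,-1],[0.0099,0.0317,-0.0007,0.0008,-0.0117,-0.0007,-1],[0.0099,0.0317,-0.0007,0.0008,-0.0117,-0.0007,-1],[0,0,0,0,0,0,-1],[0,0,0,0,0,0,-1]]]'

```text
clock: 2.8
eef_pos: [422.5, 192.9, 230.2]
tcp_rot: [3.079, -0.285, 0.278]
contact_force: [0.0, -0.2, -0.7]
opening: 0.0
grasp_force: 0.0
```

Tracking is good. I'll descend, then take a scene crop to check where the fingers are relative to the stub.

Call:
send_rows --moves '[[[0.0036,0.0003,-0.0122,0,0,0,-1],[0.0036,0.0003,-0.0122,0,0,0,-1],[0.0036,0.0003,-0.0122,0,0,0,-1],[0.0036,0.0003,-0.0122,0,0,0,-1],[0.0036,0.0003,-0.0122,0,0,0,-1],[0,0,0,0,0,0,-1]]]'

```text
clock: 3.4
eef_pos: [440.1, 192.4, 168.4]
tcp_rot: [3.079, -0.283, 0.275]
contact_force: [-0.6, -1.1, -0.7]
opening: -0.002
grasp_force: 0.0
```

Run:
```python
from rig import *
import cv2,numpy as np
s=grab_frame("scene")["img"][...,::-1];t=grab_frame("top")["img"][...,::-1]
z=lambda im,x,y:cv2.resize(im[y:y+90,x:x+65],(390,540),interpolation=cv2.INTER_CUBIC)
cv2.imwrite("pics/d.png",cv2.convertScaleAbs(np.hstack([z(s,345,155),z(t,155,205)]),alpha=1.3,beta=10))
print(sense()['eef_pos'],sense()['contact_force'])
```

```text
[440.71038743 193.13534185 169.79826951] [-0.2028463  -0.03438875 -0.26315489]
```

View pics/d.png

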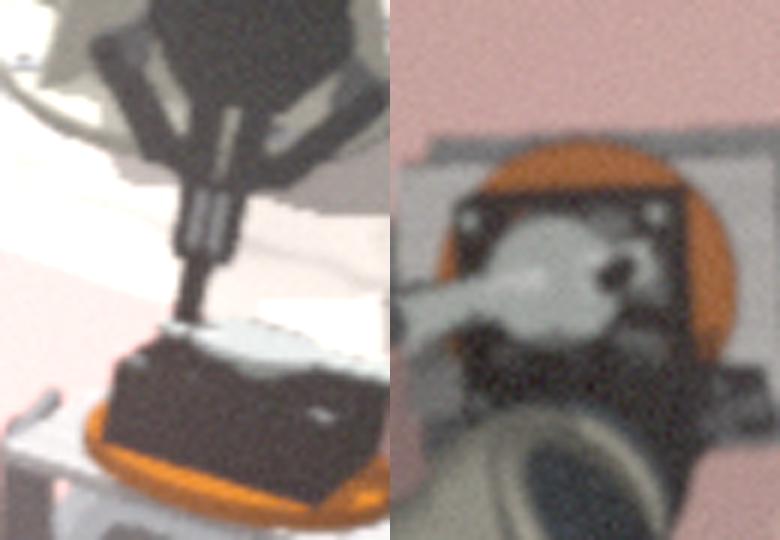

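Run:
```python
from plan import *
c=(np.array([441.102,194.173,169.781]),tool(q0,45,76)[1])
c=rows(c,tool(q0,22,76),5,-1)
for q in np.linspace(q0,1.5,7)[1:]:
    a=tool(q,16.5,76); c=rows(c,a,5,-1)
print(c[0],c[1].as_euler('xyz'))
```

```text
5 x [0.0043, 0.0012, 0.0013, 0.0, 0.0, 0.0, -1] max rot 0.0
5 x [0.0052, 0.0013, 0.0016, -0.0124, -0.0007, 0.0412, -1] max rot 0.043031267701521415
5 x [0.0039, 0.0018, 0.0012, -0.0125, -0.0008, 0.0413, -1] max rot 0.04315761809924176
5 x [0.0034, 0.0027, 0.0011, -0.0124, -0.0007, 0.0412, -1] max rot 0.043031267701521415
5 x [0.0028, 0.0034, 0.0009, -0.0125, -0.0007, 0.0413, -1] max rot 0.04315588024823501
5 x [0.002, 0.004, 0.0007, -0.0124, -0.0008, 0.0412, -1] max rot 0.04303301058489866
5 x [0.0012, 0.0043, 0.0004, -0.0125, -0.0007, 0.0413, -1] max rot 0.04315588024823501
[555.102 287.673 205.781] [ 2.84874394 -0.02036801  1.56188095]
```

The fingers stand behind the stub and in line with it (scene crop about (210,240), stub at (195,285)), clear of the cover. Now I'll push it.

Call:
send_rows --moves '[[[0.0043,0.0012,0.0013,0,0,0,-1],[0.0043,0.0012,0.0013,0,0,0,-1],[0.0043,0.0012,0.0013,0,0,0,-1],[0.0043,0.0012,0.0013,0,0,0,-1],[0.0043,0.0012,0.0013,0,0,0,-1],[0.0052,0.0013,0.0016,-0.0124,-0.0007,0.0412,-1],[0.0052,0.0013,0.0016,-0.0124,-0.0007,0.0412,-1],[0.0052,0.0013,0.0016,-0.0124,-0.0007,0.0412,-1],[0.0052,0.0013,0.0016,-0.0124,-0.0007,0.0412,-1],[0.0052,0.0013,0.0016,-0.0124,-0.0007,0.0412,-1]]]'

```text
clock: 4.5
eef_pos: [488.5, 206.6, 184.0]
tcp_rot: [3.018, -0.265, 0.501]
contact_force: [-1.6, 0.2, -0.1]
opening: -0.003
grasp_force: 0.8
```

Call:
send_rows --moves '[[[0.0039,0.0018,0.0012,-0.0125,-0.0008,0.0413,-1],[0.0039,0.0018,0.0012,-0.0125,-0.0008,0.0413,-1],[0.0039,0.0018,0.0012,-0.0125,-0.0008,0.0413,-1],[0.0039,0.0018,0.0012,-0.0125,-0.0008,0.0413,-1],[0.0039,0.0018,0.0012,-0.0125,-0.0008,0.0413,-1],[0.0034,0.0027,0.0011,-0.0124,-0.0007,0.0412,-1],[0.0034,0.0027,0.0011,-0.0124,-0.0007,0.0412,-1],[0.0034,0.0027,0.0011,-0.0124,-0.0007,0.0412,-1],[0.0034,0.0027,0.0011,-0.0124,-0.0007,0.0412,-1],[0.0034,0.0027,0.0011,-0.0124,-0.0007,0.0412,-1]]]'

```text
clock: 5.5
eef_pos: [524.8, 229.0, 195.4]
tcp_rot: [2.918, -0.189, 0.936]
contact_force: [-2.3, -0.6, -1.4]
opening: 0.003
grasp_force: 0.8
```

Call:
send_rows --moves '[[[0.0028,0.0034,0.0009,-0.0125,-0.0007,0.0413,-1],[0.0028,0.0034,0.0009,-0.0125,-0.0007,0.0413,-1],[0.0028,0.0034,0.0009,-0.0125,-0.0007,0.0413,-1],[0.0028,0.0034,0.0009,-0.0125,-0.0007,0.0413,-1],[0.0028,0.0034,0.0009,-0.0125,-0.0007,0.0413,-1],[0.002,0.004,0.0007,-0.0124,-0.0008,0.0412,-1],[0.002,0.004,0.0007,-0.0124,-0.0008,0.0412,-1],[0.002,0.004,0.0007,-0.0124,-0.0008,0.0412,-1],[0.002,0.004,0.0007,-0.0124,-0.0008,0.0412,-1],[0.002,0.004,0.0007,-0.0124,-0.0008,0.0412,-1]]]'

```text
clock: 6.5
eef_pos: [549.0, 266.0, 203.4]
tcp_rot: [2.86, -0.08, 1.357]
contact_force: [-1.4, -1.1, -0.9]
opening: 0.004
grasp_force: 0.7
```

Call:
send_rows --moves '[[[0.0012,0.0043,0.0004,-0.0125,-0.0007,0.0413,-1],[0.0012,0.0043,0.0004,-0.0125,-0.0007,0.0413,-1],[0.0012,0.0043,0.0004,-0.0125,-0.0007,0.0413,-1],[0.0012,0.0043,0.0004,-0.0125,-0.0007,0.0413,-1],[0.0012,0.0043,0.0004,-0.0125,-0.0007,0.0413,-1]]]'

```text
clock: 7.0
eef_pos: [555.1, 287.6, 205.6]
tcp_rot: [2.85, -0.018, 1.564]
contact_force: [-1.5, -1.2, 0.4]
opening: 0.002
grasp_force: 0.7
```

Call:
send_rows --moves '[[[0.0001,0.002,0,0,0,0,-1],[0.0001,0.002,0,0,0,0,-1],[0.0001,0.002,0,0,0,0,-1],[0.0001,0.002,0,0,0,0,-1]]]'

```text
clock: 7.4
eef_pos: [555.4, 295.7, 205.7]
tcp_rot: [2.849, -0.02, 1.562]
contact_force: [-0.7, -0.7, 0.9]
opening: 0.003
grasp_force: 0.8
```

Call:
send_rows --moves '[[[0,0.001,0,0,0,0,-1],[0,0.001,0,0,0,0,-1],[0,0.001,0,0,0,0,-1]]]'

```text
clock: 7.7
eef_pos: [555.4, 298.7, 205.7]
tcp_rot: [2.849, -0.02, 1.563]
contact_force: [-1.3, -1.6, 0.6]
opening: -0.002
grasp_force: 1.0
```

Call:
send_rows --moves '[[[0,0.001,0,0,0,0,-1],[0,0.001,0,0,0,0,-1]]]'

```text
clock: 7.9
eef_pos: [555.3, 299.2, 205.6]
tcp_rot: [2.85, -0.017, 1.563]
contact_force: [-0.2, -12.5, 4.3]
opening: 0.001
grasp_force: 6.4
```

The stop is reached (12.5 N). Now I'll back off, lift along the fan axis, and go to a point above the tester.

Run:
```python
from plan import *
c=(np.array([555.5,270.7,205.8]),tool(1.5,0,0)[1])
c=(c[0]+[-20,-1,60],c[1]); print(c[0])
c=rows(c,(np.array([537.1,-258.8,240]),Ro.from_euler('xyz',[np.pi,0,.4015])),20,1);print(c[0],c[1].as_euler('xyz'))
```

```text
[535.5 269.7 265.8]
20 x [0.0001, -0.0264, -0.0013, 0.0077, 0.0135, -0.0574, 1] max rot 0.05946679745875004
[ 537.5 -258.3  239.8] [-3.14129397e+00  3.81664311e-04  4.02100998e-01]
```

Call:
send_rows --moves '[[[0,-0.004,0,0,0,0,-1],[0,-0.006,0,0,0,0,-1],[0,-0.01,0,0,0,0,-1],[0,-0.01,0,0,0,0,-1],[-0.004,-0.0002,0.012,0,0,0,-1],[-0.004,-0.0002,0.012,0,0,0,-1],[-0.004,-0.0002,0.012,0,0,0,-1],[-0.004,-0.0002,0.012,0,0,0,-1],[-0.004,-0.0002,0.012,0,0,0,-1]]]'

```text
clock: 8.8
eef_pos: [535.2, 270.0, 267.4]
tcp_rot: [2.848, -0.02, 1.563]
contact_force: [0.1, -0.1, 0.3]
opening: -0.003
grasp_force: 0.0
```

Call:
send_rows --moves '[[[0.0001,-0.0264,-0.0013,0.0077,0.0135,-0.0574,1],[0.0001,-0.0264,-0.0013,0.0077,0.0135,-0.0574,1],[0.0001,-0.0264,-0.0013,0.0077,0.0135,-0.0574,1],[0.0001,-0.0264,-0.0013,0.0077,0.0135,-0.0574,1],[0.0001,-0.0264,-0.0013,0.0077,0.0135,-0.0574,1],[0.0001,-0.0264,-0.0013,0.0077,0.0135,-0.0574,1],[0.0001,-0.0264,-0.0013,0.0077,0.0135,-0.0574,1],[0.0001,-0.0264,-0.0013,0.0077,0.0135,-0.0574,1],[0.0001,-0.0264,-0.0013,0.0077,0.0135,-0.0574,1],[0.0001,-0.0264,-0.0013,0.0077,0.0135,-0.0574,1]]]'

```text
clock: 9.8
eef_pos: [536.4, 4.9, 253.6]
tcp_rot: [2.999, -0.054, 0.98]
contact_force: [0.4, -0.3, 0.8]
opening: 1.001
grasp_force: 0.0
```

Call:
send_rows --moves '[[[0.0001,-0.0264,-0.0013,0.0077,0.0135,-0.0574,1],[0.0001,-0.0264,-0.0013,0.0077,0.0135,-0.0574,1],[0.0001,-0.0264,-0.0013,0.0077,0.0135,-0.0574,1],[0.0001,-0.0264,-0.0013,0.0077,0.0135,-0.0574,1],[0.0001,-0.0264,-0.0013,0.0077,0.0135,-0.0574,1],[0.0001,-0.0264,-0.0013,0.0077,0.0135,-0.0574,1],[0.0001,-0.0264,-0.0013,0.0077,0.0135,-0.0574,1],[0.0001,-0.0264,-0.0013,0.0077,0.0135,-0.0574,1],[0.0001,-0.0264,-0.0013,0.0077,0.0135,-0.0574,1],[0.0001,-0.0264,-0.0013,0.0077,0.0135,-0.0574,1]]]'

```text
clock: 10.8
eef_pos: [537.6, -259.1, 240.6]
tcp_rot: [-3.141, 0.001, 0.401]
contact_force: [0.2, -0.0, -0.0]
opening: 0.999
grasp_force: 0.0
```

Call:
send_rows --moves '[[[-0.0004,-0.0005,0,0,0,0,1],[0,0,0,0,0,0,1]]]'

```text
clock: 11.0
eef_pos: [537.1, -258.9, 240.1]
tcp_rot: [-3.141, 0.001, 0.403]
contact_force: [0.3, -0.1, -0.2]
opening: 0.997
grasp_force: 0.0
```

Run:
```python
from rig import *
import cv2,numpy as np
s=grab_frame("scene")["img"][...,::-1];t=grab_frame("top")["img"][...,::-1]
z=lambda im,x,y:cv2.resize(im[y:y+90,x:x+65],(390,540),interpolation=cv2.INTER_CUBIC)
cv2.imwrite("pics/e.png",cv2.convertScaleAbs(np.hstack([z(s,190,140),z(s,360,170)]),alpha=1.3,beta=10))
cv2.imwrite("pics/top_open.png",t);cv2.imwrite("pics/scene_open.png",s)
print(sense()['eef_pos'],sense()['tcp_rot'],sense()['qpos'])
```

```text
[ 537.03797712 -257.95337181  240.13961064] [-3.14086539e+00  5.25497491e-04  4.04470972e-01] [-4.50346940e-01  3.16248203e-01  1.70552118e+00  8.98248077e-05
  1.12071687e+00  7.15939492e-01]
```

View pics/e.png

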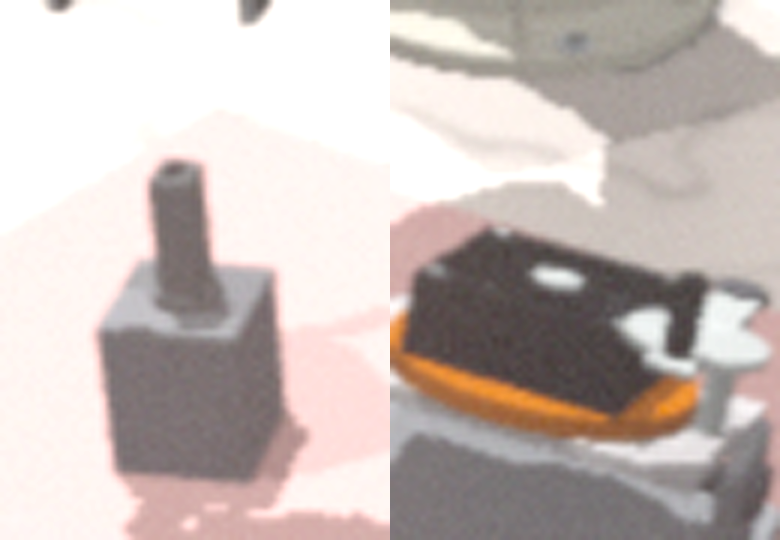

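The cover stands open at crop (690,340), with the cap bare at crop (557,278), about scene pixel (387.4,215.9). The open fingers are centred above the tester. I'll locate the cap in both images by code, and lower onto the tester meanwhile.

Call:
send_rows --moves '[[[0,0,-0.0112,0,0,0,1],[0,0,-0.0112,0,0,0,1],[0,0,-0.0112,0,0,0,1],[0,0,-0.0112,0,0,0,1],[0,0,-0.0112,0,0,0,1],[0,0,-0.0112,0,0,0,1],[0,0,-0.0112,0,0,0,1],[0,0,-0.0112,0,0,0,1],[0,0,-0.0112,0,0,0,1],[0,0,-0.0112,0,0,0,1]]]' --grip_force 60

```text
clock: 12.1
eef_pos: [537.1, -258.9, 126.9]
tcp_rot: [-3.141, 0.001, 0.403]
contact_force: [0.0, 0.9, 0.0]
opening: 0.998
grasp_force: 0.0
```

Call:
send_rows --moves '[[[0,0,0,0,0,0,-1],[0,0,0,0,0,0,-1],[0,0,0,0,0,0,-1],[0,0,0,0,0,0,-1],[0,0,0,0,0,0,-1],[0,0,0,0,0,0,-1],[0,0,0,0,0,0,-1],[0,0,0,0,0,0,-1]]]'

```text
clock: 12.9
eef_pos: [537.6, -259.0, 128.5]
tcp_rot: [3.141, -0.0, 0.403]
contact_force: [-0.9, 0.7, 5.8]
opening: 0.251
grasp_force: 59.3
```

Run:
```python
from plan import *
from scipy.optimize import least_squares
cap=F([0,0,p[5]]);m={}
for c,f in(('s','pics/scene_open.png'),('t','pics/top_open.png')):
    g=cv2.imread(f,0);e=proj(c,cap)[0];x,y=np.round(e).astype(int)
    w=g[y-9:y+10,x-9:x+10];th=(int(w.max())+int(np.median(w)))/2
    k,l,st,ce=cv2.connectedComponentsWithStats((w>th).astype('uint8'))
    print(c,'pred',e,[(st[i].tolist(),(ce[i]+[x-9,y-9]).round(2).tolist()) for i in range(1,k)])
from rig import sense
s=sense();print(s['eef_pos'],s['tcp_rot'],s['opening'],s['grasp_force'],s['contact_force'])
```

```text
s pred [387.35889141 216.90551514] [([0, 0, 2, 1, 2], [378.5, 208.0]), ([3, 0, 16, 5, 44], [390.7, 209.2]), ([6, 6, 8, 4, 22], [387.5, 215.86])]
t pred [184.80128987 255.58180154] [([5, 6, 8, 8, 49], [184.18, 256.14])]
[ 537.60064257 -259.04547594  128.49539592] [ 3.14120930e+00 -8.63022309e-05  4.03311390e-01] 0.2508009662511362 59.31562900543213 [-0.85103924  0.6864616   5.76613685]
```

```bash
cat > press.py <<'E'
from plan import *
from scipy.optimize import least_squares
L=111.4
r=least_squares(lambda P:np.r_[proj('s',P)[0]-[387.5,215.86],proj('t',P)[0]-[184.18,256.14]],F([0,0,p[5]]))
cap=r.x
Y=.4015
# tool rot: vertical yaw Y rotated by minimal tilt so tool z=-n
R0=Ro.from_euler('xyz',[np.pi,0,Y])
ax=np.cross([0,0,-1],-n);ang=np.arcsin(np.linalg.norm(ax));Rt=Ro.from_rotvec(ax/np.linalg.norm(ax)*ang)*R0
def at(g): return cap+n*(L+g),Rt   # g: gap of tip above cap
E
python3 - <<'E'
from press import *
print('cap',cap,r.fun,'model',F([0,0,p[5]]),'in carrier',R.T@(cap-F([0,0,0])),'n',n)
c=(np.array([537.1,-258.8,128]),R0)
c=rows(c,(np.array([537.1,-258.8,228]),R0),10,-1)
c=rows(c,(at(60)[0]+[0,0,10],Rt),20,-1);print(c[0],c[1].as_euler('xyz'))
c=rows(c,at(15),5,-1);print(c[0],c[1].apply([0,0,1]))
E
```

```text
cap [472.65786779 233.63152933 135.70126494] [ 0.28041605 -0.02464027  0.2598428  -0.11309966] model [473.95993591 233.3801929  133.17260861] in carrier [-0.49837434  0.32738554 33.71872254] n [-0.28886579 -0.01699724  0.9572187 ]
10 x [0.0, 0.0, 0.01, 0.0, 0.0, 0.0, -1] max rot 0.0
20 x [-0.0057, 0.0245, 0.0041, 0.0009, -0.0147, 0.0, -1] max rot 0.014727525250360292
[423.1 231.2 310. ] [ 3.04066439 -0.2771929   0.41559029]
5 x [0.0026, 0.0001, -0.0107, -0.0001, 0.0002, -0.0, -1] max rot 0.00022360679774997898
[436.1 231.7 256.5] [ 0.28881008  0.01726231 -0.95723077]
```

The triangulated cap is within 0.6 mm of the modelled axis and 33.7 mm up, inside the given 25–39 mm. The grip is 21 mm wide, which matches the 22 mm side. I'll lift and carry.

Call:
send_rows --moves '[[[0,0,0.005,0,0,0,-1],[0,0,0.01,0,0,0,-1],[0,0,0.01,0,0,0,-1],[0,0,0.01,0,0,0,-1],[0,0,0.01,0,0,0,-1],[0,0,0.01,0,0,0,-1],[0,0,0.01,0,0,0,-1],[0,0,0.01,0,0,0,-1],[0,0,0.01,0,0,0,-1],[0,0,0.015,0,0,0,-1]]]'

```text
clock: 13.9
eef_pos: [536.7, -258.6, 228.2]
tcp_rot: [-3.14, 0.002, 0.403]
contact_force: [0.2, -0.2, -1.7]
opening: 0.251
grasp_force: 58.7
```

Call:
send_rows --moves '[[[-0.0057,0.0245,0.0041,0.0009,-0.0147,0,-1],[-0.0057,0.0245,0.0041,0.0009,-0.0147,0,-1],[-0.0057,0.0245,0.0041,0.0009,-0.0147,0,-1],[-0.0057,0.0245,0.0041,0.0009,-0.0147,0,-1],[-0.0057,0.0245,0.0041,0.0009,-0.0147,0,-1],[-0.0057,0.0245,0.0041,0.0009,-0.0147,0,-1],[-0.0057,0.0245,0.0041,0.0009,-0.0147,0,-1],[-0.0057,0.0245,0.0041,0.0009,-0.0147,0,-1],[-0.0057,0.0245,0.0041,0.0009,-0.0147,0,-1],[-0.0057,0.0245,0.0041,0.0009,-0.0147,0,-1]]]'

```text
clock: 14.9
eef_pos: [479.8, -12.9, 269.8]
tcp_rot: [3.092, -0.139, 0.407]
contact_force: [0.5, 1.1, -2.0]
opening: 0.254
grasp_force: 59.0
```

Call:
send_rows --moves '[[[-0.0057,0.0245,0.0041,0.0009,-0.0147,0,-1],[-0.0057,0.0245,0.0041,0.0009,-0.0147,0,-1],[-0.0057,0.0245,0.0041,0.0009,-0.0147,0,-1],[-0.0057,0.0245,0.0041,0.0009,-0.0147,0,-1],[-0.0057,0.0245,0.0041,0.0009,-0.0147,0,-1],[-0.0057,0.0245,0.0041,0.0009,-0.0147,0,-1],[-0.0057,0.0245,0.0041,0.0009,-0.0147,0,-1],[-0.0057,0.0245,0.0041,0.0009,-0.0147,0,-1],[-0.0057,0.0245,0.0041,0.0009,-0.0147,0,-1],[-0.0057,0.0245,0.0041,0.0009,-0.0147,0,-1]]]'

```text
clock: 15.9
eef_pos: [422.6, 232.1, 310.8]
tcp_rot: [3.041, -0.277, 0.417]
contact_force: [0.7, 0.0, -0.9]
opening: 0.251
grasp_force: 59.0
```

Call:
send_rows --moves '[[[0.0026,0.0001,-0.0107,0,0,0,-1],[0.0026,0.0001,-0.0107,0,0,0,-1],[0.0026,0.0001,-0.0107,0,0,0,-1],[0.0026,0.0001,-0.0107,0,0,0,-1],[0.0026,0.0001,-0.0107,0,0,0,-1],[0,0,0,0,0,0,-1],[0,0,0,0,0,0,-1]]]'

```text
clock: 16.6
eef_pos: [436.2, 231.3, 255.9]
tcp_rot: [3.041, -0.275, 0.417]
contact_force: [0.4, 0.3, -1.7]
opening: 0.253
grasp_force: 59.3
```

Run:
```python
from rig import *
from press import *
S_=sense();s=grab_frame("scene")["img"][...,::-1];t=grab_frame("top")["img"][...,::-1]
z=lambda im,x,y:cv2.resize(im[y:y+90,x:x+65],(390,540),interpolation=cv2.INTER_CUBIC)
cv2.imwrite("pics/f.png",cv2.convertScaleAbs(np.hstack([z(s,355,150),z(t,155,205)]),alpha=1.3,beta=10))
Rm=Ro.from_euler('xyz',S_['tcp_rot']);print(S_['eef_pos'],S_['contact_force'],S_['opening'],Rm.apply([0,0,1]))
tip=S_['eef_pos']+Rm.apply([0,0,L]);print('tip rel cap in carrier',R.T@(tip-cap),proj('s',tip),proj('t',tip))
```

```text
[436.19216528 231.28173806 255.87147813] [ 0.3629379   0.30466471 -1.71755113] 0.2533946633086695 [ 0.28808567  0.01725409 -0.95744919]
tip rel cap in carrier [-0.29326284 -0.17008046 14.20285031] [[388.92674783 210.36417343]] [[183.26701631 257.40855111]]
```

View pics/f.png

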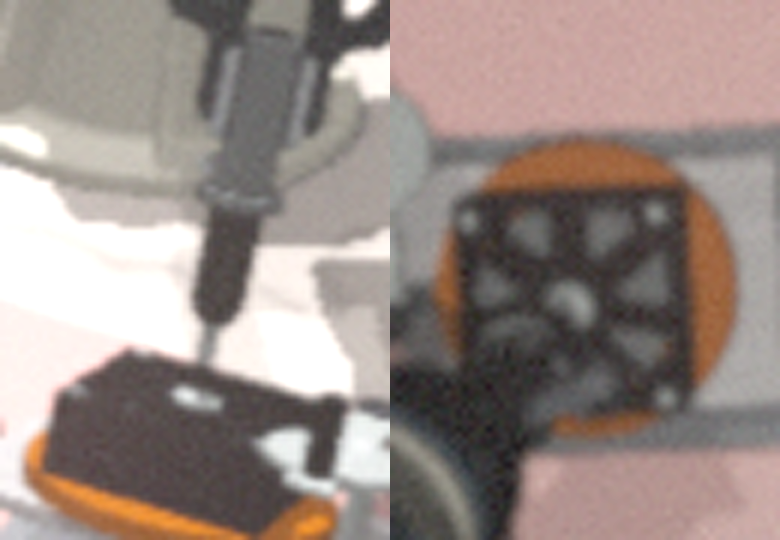

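The probe tip shows at scene crop (207,365), about pixel (389.1,210.4), against a predicted (388.9,210.4). It is lined up on the axis, about 14 mm above the cap, so I'll lower carefully.

Call:
send_rows --moves '[[[0.0006,0,-0.0019,0,0,0,-1],[0.0006,0,-0.0019,0,0,0,-1],[0.0006,0.0001,-0.0019,0,0,0,-1],[0.0006,0,-0.0019,0,0,0,-1],[0.0006,0.0001,-0.0019,0,0,0,-1],[0,0,0,0,0,0,-1]]]'

```text
clock: 17.3
eef_pos: [439.0, 231.8, 246.4]
tcp_rot: [3.041, -0.276, 0.417]
contact_force: [-0.3, 0.2, -1.0]
opening: 0.251
grasp_force: 59.3
```

Call:
send_rows --moves '[[[0.0003,0,-0.001,0,0,0,-1],[0.0003,0,-0.001,0,0,0,-1],[0.0003,0,-0.001,0,0,0,-1],[0,0,0,0,0,0,-1]]]'

```text
clock: 17.7
eef_pos: [440.0, 231.8, 243.6]
tcp_rot: [3.041, -0.276, 0.417]
contact_force: [-0.7, -0.1, -1.9]
opening: 0.255
grasp_force: 59.3
```

Call:
send_rows --moves '[[[0.0003,0,-0.001,0,0,0,-1],[0.0003,0,-0.001,0,0,0,-1],[0,0,0,0,0,0,-1]]]'

```text
clock: 18.0
eef_pos: [440.7, 231.9, 241.7]
tcp_rot: [3.041, -0.276, 0.417]
contact_force: [0.7, 0.4, -1.2]
opening: 0.246
grasp_force: 59.3
```

Call:
send_rows --moves '[[[0.0003,0,-0.001,0,0,0,-1],[0.0003,0,-0.001,0,0,0,-1],[0,0,0,0,0,0,-1]]]'

```text
clock: 18.3
eef_pos: [441.3, 231.9, 239.8]
tcp_rot: [3.041, -0.276, 0.417]
contact_force: [-0.5, 1.1, 1.1]
opening: 0.247
grasp_force: 59.4
```

Call:
send_rows --moves '[[[0.0003,0,-0.001,0,0,0,-1],[0.0003,0.0001,-0.001,0,0,0,-1],[0,0,0,0,0,0,-1]]]'

```text
clock: 18.6
eef_pos: [441.9, 232.0, 237.8]
tcp_rot: [3.041, -0.276, 0.417]
contact_force: [-1.4, -0.5, 2.5]
opening: 0.249
grasp_force: 59.8
```

```bash
cat > av.py <<'E'
from rig import *
from press import *
a=[]
for i in range(6):
    grab_frame("top");s=sense();a.append(np.r_[s['contact_force'],s['eef_pos']])
a=np.array(a);m=a.mean(0);print(s['clock'],'force',m[:3],'along n',m[:3]@n,'+-',(a[:,:3]@n).std(),'pos',m[3:])
Rm=Ro.from_euler('xyz',s['tcp_rot']);print('tip rel cap',R.T@(m[3:]+Rm.apply([0,0,L])-cap))
E
python3 av.py
```

```text
18.9 force [-1.74111828 -0.31110304  3.04025864] along n 3.418429845535216 +- 0.5121751880949195 pos [441.86921148 232.00932885 237.88666361]
tip rel cap [ 0.0859712   0.31093086 -4.66479223]
```

The spring force is about 3.4 plus the tester's weight of about 1.4, so 4.8 N, or about 4.8 mm in. The geometry agrees at 4.7 mm. I'll hold here for over two seconds.

Call:
send_rows --moves '[[[0,0,-0.0002,0,0,0,-1],[0,0,0,0,0,0,-1],[0,0,0,0,0,0,-1],[0,0,0,0,0,0,-1],[0,0,0,0,0,0,-1],[0,0,0,0,0,0,-1],[0,0,0,0,0,0,-1],[0,0,0,0,0,0,-1],[0,0,0,0,0,0,-1],[0,0,0,0,0,0,-1]]]'

```text
clock: 19.9
eef_pos: [441.8, 232.0, 237.6]
tcp_rot: [3.041, -0.276, 0.417]
contact_force: [-1.1, -0.5, 2.6]
opening: 0.248
grasp_force: 60.0
```

Call:
send_rows --moves '[[[0,0,0,0,0,0,-1],[0,0,0,0,0,0,-1],[0,0,0,0,0,0,-1],[0,0,0,0,0,0,-1],[0,0,0,0,0,0,-1],[0,0,0,0,0,0,-1],[0,0,0,0,0,0,-1],[0,0,0,0,0,0,-1],[0,0,0,0,0,0,-1],[0,0,0,0,0,0,-1]]]'

```text
clock: 20.9
eef_pos: [441.8, 232.0, 237.6]
tcp_rot: [3.041, -0.276, 0.417]
contact_force: [-0.8, -0.8, 3.1]
opening: 0.246
grasp_force: 60.0
```

Call:
send_rows --moves '[[[0,0,0,0,0,0,-1],[0,0,0,0,0,0,-1],[0,0,0,0,0,0,-1],[0,0,0,0,0,0,-1],[0,0,0,0,0,0,-1],[0,0,0,0,0,0,-1],[0,0,0,0,0,0,-1]]]'

```text
clock: 21.6
eef_pos: [441.8, 232.0, 237.6]
tcp_rot: [3.041, -0.276, 0.417]
contact_force: [-0.4, 0.4, 3.9]
opening: 0.251
grasp_force: 60.0
```

```bash
python3 av.py
python3 - <<'E'
from press import *
# commanded pose now (sum of rows)
c=np.array([423.1,231.2,310.])+[13,.5,-53.5]+np.array([3,.2,-9.5])+[.9,0,-3]+np.array([.6,0,-2])+[.6,0,-2]+np.array([.6,.1,-2])+[0,0,-.2]
Rc=at(0)[1];print(c)
Rc=Ro.from_rotvec([.018,-.294,0])*R0
c=(c+[-20,-1,65.],Rc)
c=rows(c,(np.array([537.1,-258.8,240]),R0),20,-1);print(c[0],c[1].as_euler('xyz'))
E
```

```text
21.9 force [-0.43293032 -0.1054867   3.21554149] along n 3.2048282007142936 +- 0.63901671500529 pos [441.81148506 231.97817587 237.59202148]
tip rel cap [-0.08228046  0.26802826 -4.92964375]
[441.8 232.  237.8]
20 x [0.0058, -0.0245, -0.0031, -0.0009, 0.0147, 0.0, -1] max rot 0.014727525250360292
[ 537.8 -259.   240.8] [3.14159265 0.         0.4015    ]
```

Held for about 3 s at roughly 4.9 mm. I'll retract along the axis and return to the holder.

Call:
send_rows --moves '[[[-0.001,0,0.0033,0,0,0,-1],[-0.001,0,0.0033,0,0,0,-1],[-0.003,-0.0002,0.0097,0,0,0,-1],[-0.003,-0.0002,0.0097,0,0,0,-1],[-0.003,-0.0002,0.0097,0,0,0,-1],[-0.003,-0.0002,0.0097,0,0,0,-1],[-0.003,-0.0002,0.0098,0,0,0,-1],[-0.003,0,0.0098,0,0,0,-1]]]'

```text
clock: 22.7
eef_pos: [421.5, 230.9, 303.6]
tcp_rot: [3.041, -0.276, 0.417]
contact_force: [-0.4, -0.5, -2.0]
opening: 0.255
grasp_force: 59.5
```

Call:
send_rows --moves '[[[0.0058,-0.0245,-0.0031,-0.0009,0.0147,0,-1],[0.0058,-0.0245,-0.0031,-0.0009,0.0147,0,-1],[0.0058,-0.0245,-0.0031,-0.0009,0.0147,0,-1],[0.0058,-0.0245,-0.0031,-0.0009,0.0147,0,-1],[0.0058,-0.0245,-0.0031,-0.0009,0.0147,0,-1],[0.0058,-0.0245,-0.0031,-0.0009,0.0147,0,-1],[0.0058,-0.0245,-0.0031,-0.0009,0.0147,0,-1],[0.0058,-0.0245,-0.0031,-0.0009,0.0147,0,-1],[0.0058,-0.0245,-0.0031,-0.0009,0.0147,0,-1],[0.0058,-0.0245,-0.0031,-0.0009,0.0147,0,-1]]]'

```text
clock: 23.7
eef_pos: [480.0, -15.0, 272.1]
tcp_rot: [3.093, -0.138, 0.407]
contact_force: [-0.5, 0.5, -2.7]
opening: 0.248
grasp_force: 59.4
```

Call:
send_rows --moves '[[[0.0058,-0.0245,-0.0031,-0.0009,0.0147,0,-1],[0.0058,-0.0245,-0.0031,-0.0009,0.0147,0,-1],[0.0058,-0.0245,-0.0031,-0.0009,0.0147,0,-1],[0.0058,-0.0245,-0.0031,-0.0009,0.0147,0,-1],[0.0058,-0.0245,-0.0031,-0.0009,0.0147,0,-1],[0.0058,-0.0245,-0.0031,-0.0009,0.0147,0,-1],[0.0058,-0.0245,-0.0031,-0.0009,0.0147,0,-1],[0.0058,-0.0245,-0.0031,-0.0009,0.0147,0,-1],[0.0058,-0.0245,-0.0031,-0.0009,0.0147,0,-1],[0.0058,-0.0245,-0.0031,-0.0009,0.0147,0,-1]]]'

```text
clock: 24.7
eef_pos: [538.1, -260.1, 240.9]
tcp_rot: [-3.141, 0.001, 0.403]
contact_force: [-0.2, 0.9, -2.0]
opening: 0.254
grasp_force: 59.4
```

Call:
send_rows --moves '[[[-0.0005,0.0001,0,0,0,0,-1],[0,0,0,0,0,0,-1],[0,0,0,0,0,0,-1],[0,0,0,0,0,0,-1]]]'

```text
clock: 25.1
eef_pos: [537.1, -258.1, 240.9]
tcp_rot: [-3.141, 0.001, 0.404]
contact_force: [0.1, 0.1, -2.1]
opening: 0.251
grasp_force: 59.6
```

Call:
send_rows --moves '[[[0,0,-0.01,0,0,0,-1],[0,0,-0.01,0,0,0,-1],[0,0,-0.01,0,0,0,-1],[0,0,-0.008,0,0,0,-1],[0,0,-0.005,0,0,0,-1],[0,0,-0.005,0,0,0,-1],[0,0,-0.005,0,0,0,-1],[0,0,-0.005,0,0,0,-1]]]'

```text
clock: 25.9
eef_pos: [537.4, -259.0, 182.3]
tcp_rot: [-3.141, 0.001, 0.403]
contact_force: [0.6, -0.5, -1.6]
opening: 0.25
grasp_force: 59.7
```

Call:
send_rows --moves '[[[0,0,-0.004,0,0,0,-1],[0,0,-0.004,0,0,0,-1],[0,0,-0.004,0,0,0,-1]]]'

```text
clock: 26.2
eef_pos: [537.4, -259.0, 170.4]
tcp_rot: [-3.141, 0.001, 0.403]
contact_force: [0.7, 0.3, -2.1]
opening: 0.246
grasp_force: 59.7
```

Call:
send_rows --moves '[[[0,0,-0.005,0,0,0,-1],[0,0,-0.005,0,0,0,-1],[0,0,-0.005,0,0,0,-1],[0,0,-0.005,0,0,0,-1],[0,0,-0.005,0,0,0,-1],[0,0,-0.005,0,0,0,-1],[0,0,-0.004,0,0,0,-1],[0,0,-0.004,0,0,0,-1],[0,0,-0.001,0,0,0,-1]]]'

```text
clock: 27.1
eef_pos: [537.1, -258.8, 131.0]
tcp_rot: [-3.14, 0.001, 0.403]
contact_force: [-0.3, -0.4, -1.4]
opening: 0.251
grasp_force: 59.7
```

It went in freely. I'll lower the last ~2.5 mm until the collar seats.

Call:
send_rows --moves '[[[0,0,-0.001,0,0,0,-1],[0,0,-0.001,0,0,0,-1],[0,0,0,0,0,0,-1]]]'

```text
clock: 27.4
eef_pos: [537.3, -259.0, 129.6]
tcp_rot: [-3.141, 0.001, 0.403]
contact_force: [-0.1, -0.4, -2.1]
opening: 0.251
grasp_force: 59.7
```

Call:
send_rows --moves '[[[0,0,-0.0005,0,0,0,-1],[0,0,0,0,0,0,-1]]]'

```text
clock: 27.6
eef_pos: [537.3, -259.0, 129.1]
tcp_rot: [-3.141, 0.001, 0.403]
contact_force: [-0.4, -0.3, -2.1]
opening: 0.251
grasp_force: 59.7
```

Call:
send_rows --moves '[[[0,0,-0.0005,0,0,0,-1],[0,0,0,0,0,0,-1]]]'

```text
clock: 27.8
eef_pos: [537.3, -258.9, 128.6]
tcp_rot: [-3.141, 0.001, 0.403]
contact_force: [-0.0, 0.5, -1.7]
opening: 0.252
grasp_force: 59.7
```

Call:
send_rows --moves '[[[0,0,-0.0005,0,0,0,-1],[0,0,0,0,0,0,-1]]]'

```text
clock: 28.0
eef_pos: [537.3, -258.9, 128.5]
tcp_rot: [-3.141, 0.001, 0.403]
contact_force: [-3.1, 1.2, 3.6]
opening: 0.246
grasp_force: 60.4
```

Seated: z is 128.5, as at pickup, and the force has turned upward. I'll release and withdraw.

Call:
send_rows --moves '[[[0,0,0,0,0,0,-0.3],[0,0,0,0,0,0,0.2],[0,0,0,0,0,0,1],[0,0,0,0,0,0,1],[0,0,0,0,0,0,1],[0,0,0,0,0,0,1]]]'

```text
clock: 28.6
eef_pos: [537.3, -259.0, 128.0]
tcp_rot: [-3.141, 0.001, 0.403]
contact_force: [-0.3, 0.2, 0.7]
opening: 1.001
grasp_force: 0.0
```

Call:
send_rows --moves '[[[0,0,0.01,0,0,0,1],[0,0,0.015,0,0,0,1],[0,0,0.02,0,0,0,1],[0,0,0.02,0,0,0,1],[0,0,0.02,0,0,0,1],[0,0,0.02,0,0,0,1],[0,0,0.02,0,0,0,1],[0,0,0,0,0,0,1],[0,0,0,0,0,0,1]]]'

```text
clock: 29.5
eef_pos: [537.5, -259.0, 254.1]
tcp_rot: [3.141, -0.0, 0.403]
contact_force: [-0.8, 0.2, -1.0]
opening: 0.999
grasp_force: 0.0
```

Run:
```python
from rig import *
import cv2,numpy as np
s=grab_frame("scene")["img"][...,::-1]
z=lambda im,x,y:cv2.resize(im[y:y+90,x:x+65],(390,540),interpolation=cv2.INTER_CUBIC)
cv2.imwrite("pics/g.png",cv2.convertScaleAbs(np.hstack([z(s,190,140),z(s,360,170)]),alpha=1.3,beta=10))
o=cv2.imread("pics/scene_open.png");d=cv2.absdiff(s,o).max(2)
print('diff stand',(d[185:280,340:430]>60).sum(),'holder',(d[165:225,200:245]>60).sum(),sense()['eef_pos'])
```

```text
diff stand 0 holder 0 [ 537.07269362 -258.80596608  253.15897131]
```

View pics/g.png

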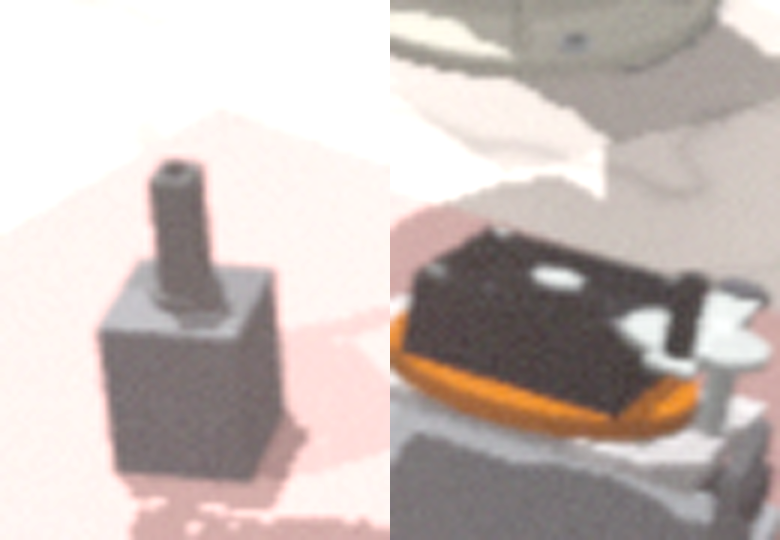

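The tester stands upright with its collar down (crop (190,305)). The cover is open (crop (690,330)), and the stand is unchanged from the picture taken before pressing.

```bash
python3 -c "from rig import *;print(sign_off())"
```

```text
the job is handed in; nothing more can be done
None
```

The job is done and handed in: I swung the cover open to its stop, held the probe about 4.9 mm in on the cap for about 3 s, and put the tester back upright in its holder with its collar down, with no shift of the stand seen in the pictures.

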